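Turn the hex blank slot-up and close the bench centres on it

ROBOT

A 6-joint arm with a two-finger parallel gripper is mounted at the origin on the work surface; the furniture and walls round the work are solid. World frame = base frame: x ahead of the robot, y to its left, z up, the work surface at z = 0. Lengths are in m, angles in rad, forces in N, time in s.
With the tool pointing down it reaches from about 0.375 to 0.975 m from the base axis. Payload 3.8 kg.
Tool frame: the origin (TCP) lies at the very end of the fingers, on their centre line; the grasp point (between the pads) lies 19 mm behind it; z points along the fingers, y is the direction in which the jaws open and shut (so a half turn about z gives the same grasp; the last joint's range is limited). The gripper opens to 85 mm and grips with 20 to 120 N. Pads are 22 mm wide; open, the fingers measure 114 mm over their backs; the gripper's body (76 mm by 85 mm) begins 54 mm behind the grasp point. The pads swing forward as they close: fully open they stand 13 mm farther back than shut.
Start: joints at [1.185, 0.264, 1.604, -0, 1.274, -0.037], TCP at [0.231, 0.634, 0.207] pointing down, gripper open.
Joint ranges: [-2.63, 2.63], [-0.94, 2.18], [0.31, 2.57], [-1.31, 4.45], [0, 2.66], [-2.55, 2.55]. Speed limits (rad/s): [2.57, 2.57, 3.14, 3.14, 3.14, 3.14].

INTERFACE

Orientations are given as a rotation vector (axis times angle).
In Python, from workcell import status, read_camera, camera_info, order gives the robot as it stands.
- The arm moves only by the tool move_arm, never from a script. Its argument "deltas" is a list of rows, each a list of 3 entries, a list of its own where there are three numbers: the turn, a rotation vector about the world's x, y, z as a fraction of full scale, then the shift along the world's x, y, z as a fraction of full scale, then the closure, from -1 (fully open) to 1 (shut), so that 0 is half open. A call has 1 to 20 rows; each row is the pose to reach, as a shift and turn from the pose commanded when the call began; what a row does not reach only later rows make up. Full scale, the value 1, is 0.1 m for a shift and pi/2 rad for a turn. A row lasts 1/8 s, in which the tool goes at most 62.5 mm and 10.7 degrees, less where a joint would pass 70% of its speed; a pose out of reach is approached as far as the arm can. A call with a number of a shift or a turn outside -1 to 1 is refused whole. A call with a gripper value outside its range is refused whole. The fingers move at their own pace and stop on an object; "grip_force" is the grip in N (left out, the last holds). Time passes only in rows, so rows that repeat a pose let the fingers close. It gives the time, the measured TCP pose, the force and the opening at its end, in the units of the state.
- status.read_state(): the state, without advancing time (a new reading comes with each control period).
- read_camera(name): name is "scene" or "top" or "wrist"; returns (picture, depth): 420x560x3 uint8, red, green, blue; 420x560 float32, m along the optical axis (not along the pixel's ray), 0 where there is no reading.
- camera_info(name): a dict with "K" (3x3 intrinsics, pixels), "R" (3x3) and "t" (3): a world point X has camera coordinates R X + t. Camera axes: x right, y down, z forward; pixel columns grow to the right and rows downward; lengths in m; the calibration is good to about 2 mm. A picture is of the moment at which its call begins: read the wrist's pose just before it. camera_info takes no time and is no camera call; for the wrist camera it gives the pose at the moment of the call.
- order.finish_job(): hands the job in, once; it reports no verdict.
The state is a dict: "time": time; "q": joint angles; "joint_vel": joint speeds; "joint_torque": joint torques, N m; "tool_pos": TCP position; "tcp_rot": TCP orientation; "wrist_force": force on the tool from outside, world axes, zero at the start; "torque": the same for the moment, N m; "width": opening from 0.0 (shut) to 1.0 (fully open).
Only numpy, scipy, OpenCV 4.12 (cv2) and the standard library are available. Lean on these libraries where they do the work, as an engineer would, in place of code of your own. Each camera call takes 0.05 s, during which the arm holds its last target. There are 200 camera calls.

TASK

One of the two slotted hexagonal blanks lies on the rests of the bench centres, between the fixed centre and the tailstock, ready to have a key fitted, but its slot is not on top. Roll that blank over on the rests, flat by flat, until the slotted flat is uppermost and level, then slide the tailstock in until both centres are fully home in the ends of its bore and the blank is held between them. Leave the other blank waiting where it lies, farther back on the rests.

Things in the scene. Friction and masses are not known exactly. Their poses are not given: they have to be found in the camera images.
- fixture: Bench centres, fixed down: grey bed 110 x 357 mm, top at z = 16 mm. Origin on the table under the middle of the work place; x across the bed away from the robot, y along the centre line from tailstock (-y end) to fixed centre (+y end), z up. One blank lies in the work place (x = 0 within 5 mm, y about -10 mm), the other waits on the same rests at x = 115 mm; which is which changes.
- work (a point): Point on the centre line, 73 mm above the table, midway between two steel rests: upright bars 12 mm thick along the fixture's x (-50 to +154 mm) at y = -39 and +39 mm, tops level at z = 50 mm with 6 mm end lips. A blank lying on a flat has its axis at centre height. Between the rests (y = -33 to +33 mm) it is open down to the bed, so fingers can reach round a blank there.
- fixed_nose (a point): Nose (4 mm across) of the fixed 60-degree steel centre, 20 mm thick, that points to the fixture's -y, at y = 66.6 mm on the centre line. Its grey block, 46 mm wide and up to z = 96 mm, begins at y = 95 mm. A fully home blank has its +y end at y = 77 mm: 10.4 mm of each centre is then inside its bore.
- tailstock (a joint): Slide of the tailstock along the fixture's +y, in m: 0 = right back, stop at 0.100. Starts at 0 to 0.02. It slides stiffly (about 5 N, plus 2 to 6 N once it pushes the blank along the rests) and stays where it is left. With the long blank fully home it reads 0.065, with the short one 0.087; there it comes up hard.
- tail_knob (a point): Middle of the black upright knob on top of the tailstock, 24 mm in diameter, z = 103 to 131 mm above the table, to pinch from above or push. It stands mid-way along the tailstock, a grey block 44 mm wide across the slide (72 mm at the foot), 50 mm long, up to z = 95 mm.
- tail_nose (a point): Nose (4 mm across) of the tailstock's 60-degree centre, on the centre line, 67 mm ahead of the knob along the fixture's +y. The point slips into a bore that is up to 5 mm off line and draws it true.
- blank_long: Hexagonal aluminium bar, 140 mm long, 46 mm across flats (flats 26.6 mm wide), about 0.6 kg, 16 mm bore along its axis. One flat has a milled round-ended slot 70 x 14 mm; the others are plain. Origin mid-bar on the axis; y along the axis; z out of the slotted flat. Starts with the slot facing the robot and obliquely down, two flats from the top (turn its near side up and over, away from the robot).
- blank_short: Hexagonal aluminium bar, 118 mm long, 46 mm across flats (flats 26.6 mm wide), about 0.5 kg, 16 mm bore along its axis. One flat has a milled round-ended slot 70 x 14 mm; the others are plain. Origin mid-bar on the axis; y along the axis; z out of the slotted flat. Starts with the slot facing away from the robot and obliquely up, one flat from the top (turn its far side up and over, toward the robot).
Not all that is in view belongs to the job. Leave any green look-alike of the blank_short alone.

How it is judged:
On the way:
1. the blank from the work place lies on the rests with its slotted flat on top ((((angle between blank_long's own z axis and vertical below 0.1 rad and x of blank_long in the frame of fixture between -0.045 and 0.07 m and z of blank_long in the frame of fixture between 0.069 and 0.077 m) and distance of blank_short from where it was at the start of the episode below 0.02 m) or ((angle between blank_short's own z axis and vertical below 0.1 rad and x of blank_short in the frame of fixture between -0.045 and 0.07 m and z of blank_short in the frame of fixture between 0.069 and 0.077 m) and distance of blank_long from where it was at the start of the episode below 0.02 m))), for 0.2 s.
At the end, for the whole second after the job is handed in: The blank from the work place is held between the centres, slotted flat on top (within 0.1 rad), axis within 5 mm of the centre line, its end and the tailstock each within 4 mm of fully home, all at rest; the other blank is within 20 mm of where it lay (((angle between blank_long's own z axis and vertical below 0.1 rad and x of blank_long in the frame of fixture between -0.005 and 0.005 m and y of blank_long in the frame of fixture between 0.003 and 0.011 m and z of blank_long in the frame of fixture between 0.07 and 0.076 m and value of joint tailstock between 0.0614 and 0.0694 m and linear speed of blank_long below 0.02 m/s and distance of blank_short from where it was at the start of the episode below 0.02 m) or (angle between blank_short's own z axis and vertical below 0.1 rad and x of blank_short in the frame of fixture between -0.005 and 0.005 m and y of blank_short in the frame of fixture between 0.014 and 0.022 m and z of blank_short in the frame of fixture between 0.07 and 0.076 m and value of joint tailstock between 0.0834 and 0.0914 m and linear speed of blank_short below 0.02 m/s and distance of blank_long from where it was at the start of the episode below 0.02 m))); the robot touches nothing.
It also fails if it takes over 64 s, if anything falls off the work surface, if the arm or the gripper's body presses on something with over 40 N, if the wrist force passes 120 N, or if a joint passes its speed limit or range.

## Working session

There is one attempt and no reset: what is moved stays moved. The work goes in short steps, Python scripts to look and compute and a tool call to move; the robot and the scene stay as the last step left them, time stands still between calls to the robot, and variables do not carry over. Pictures are saved under pics/ and viewed, about 8 in all and at most 12, crops included, and the job is handed in when it is done.

Besides the shell and the picture viewer there is one more tool, called as name(argument=value, ...), one argument or row to a line, values as JSON. move_arm: Moves the arm, as the interface text tells. Its arguments: {"type":"object","properties":{"deltas":{"type":"array","items":{"type":"array"}},"grip_force":{"type":"number"}},"required":["deltas"]}

```bash
mkdir -p pics; python3 - <<'E'
from workcell import status, read_camera, camera_info
import cv2, numpy as np
print(status.read_state())
for n in("scene","top"):
    p,d=read_camera(n); cv2.imwrite(f"pics/{n}0.png",p[:,:,::-1]); np.save(f"pics/{n}0.npy",d); np.save(f"pics/{n}0rgb.npy",p)
    i=camera_info(n); print(n,i)
E
```

```text
{'time': 0.0, 'q': array([ 1.18508082e+00,  2.64758517e-01,  1.60540946e+00,  4.92707241e-06,
        1.27370616e+00, -3.68726276e-02]), 'joint_vel': array([ 0.00127736, -0.0001619 ,  0.00183688,  0.00085114,  0.00179243,
        0.00166244]), 'joint_torque': array([-2.39485315e-03, -5.15111160e+01, -3.67315614e+01, -2.06073100e-04,
        1.29854566e-02, -1.77194408e-05]), 'tool_pos': array([0.2304008 , 0.63360139, 0.20523934]), 'tcp_rot': array([-0.54510498, -3.09344753,  0.00350195]), 'wrist_force': array([-0.14648142,  0.15707933, -0.74814345]), 'torque': array([0.00010479, 0.03944441, 0.01381124]), 'width': 0.9983976946194129}
scene {'K': array([[472.85147521,   0.        , 279.5480179 ],
       [  0.        , 472.85147521, 207.28114545],
       [  0.        ,   0.        ,   1.        ]]), 'R': array([[ 0.80601391, -0.59187244,  0.0053481 ],
       [-0.32399734, -0.44874631, -0.83285801],
       [ 0.49534564,  0.66956237, -0.55346086]]), 't': array([-0.21719307,  0.40383782,  0.48853648])}
top {'K': array([[499.68080732,   0.        , 283.06410554],
       [  0.        , 499.68080732, 205.68794761],
       [  0.        ,   0.        ,   1.        ]]), 'R': array([[ 0.02194632, -0.99975199, -0.00378259],
       [-0.99306379, -0.02136205, -0.11561992],
       [ 0.11551044,  0.00629379, -0.99328633]]), 't': array([0.3550101 , 0.53617869, 1.17019762])}
```

View pics/scene0.png

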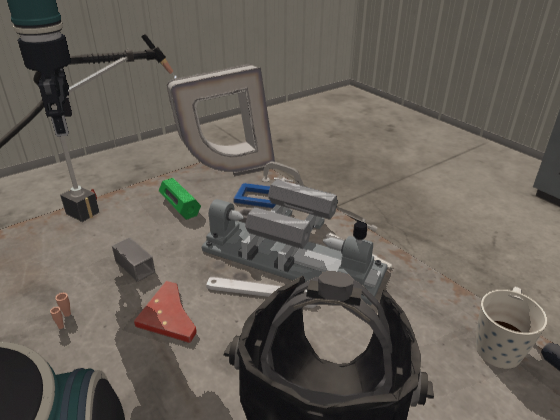

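View pics/top0.png

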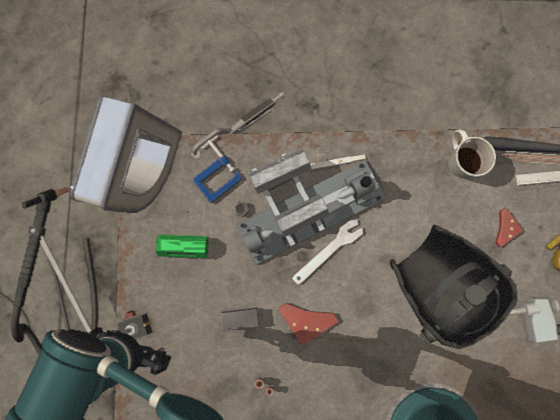

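```bash
cat > h.py <<'E'
import numpy as np, cv2
from workcell import status, read_camera, camera_info
def pts(d,i):
    v,u=np.mgrid[0:d.shape[0],0:d.shape[1]]
    K=i["K"]; c=np.stack([(u-K[0,2])/K[0,0]*d,(v-K[1,2])/K[1,1]*d,d],-1)
    return (c-i["t"])@i["R"]
def proj(X,i):
    c=i["R"]@X+i["t"]; p=i["K"]@c; return p[:2]/p[2]
E
python3 - <<'E'
from h import *
i=camera_info("top"); d=np.load("pics/top0.npy"); rgb=np.load("pics/top0rgb.npy")
P=pts(d,i); roi=np.zeros(d.shape,bool); roi[145:270,230:395]=1
# knob: dark, z 0.12-0.14
z=P[...,2]
k=roi&(abs(z-.131)<.006)&(rgb.max(-1)<70); print("knob",k.sum(),np.median(P[k],0))
m=roi&(z>.085)&(z<.105); 
n,l,s,c=cv2.connectedComponentsWithStats(m.astype(np.uint8))
for j in range(1,n):
    if s[j,4]>30:
        q=P[l==j]; print(s[j],q.mean(0), cv2.minAreaRect((q[:,:2]*1000).astype(np.float32)))
print("table z",np.median(z[300:320,380:390]))
crop=cv2.resize(rgb[140:275,225:400],None,fx=4.4,fy=4.4,interpolation=cv2.INTER_CUBIC)
cv2.imwrite("pics/crop.png",crop[:,:,::-1])
E
```

```text
knob 86 [0.57600752 0.18266103 0.13087148]
[ 250  150   61   41 1015] [0.6034696  0.37514437 0.09469054] ((604.1484985351562, 374.7547302246094), (43.844390869140625, 140.05966186523438), 25.427671432495117)
[351 173  25  22 210] [0.57399225 0.18518083 0.09114469] ((576.2003173828125, 183.50076293945312), (38.575740814208984, 50.55150604248047), 25.456787109375)
[276 196  53  38 858] [0.50078652 0.32230831 0.09480751] ((501.7705383300781, 322.3644714355469), (42.118167877197266, 117.84051513671875), 28.532987594604492)
[243 230  21  22 280] [0.44171387 0.43275077 0.09280757] ((443.769287109375, 430.66961669921875), (41.07418441772461, 43.107940673828125), 31.007801055908203)
table z 0.00028355733142586357
```

View pics/crop.png

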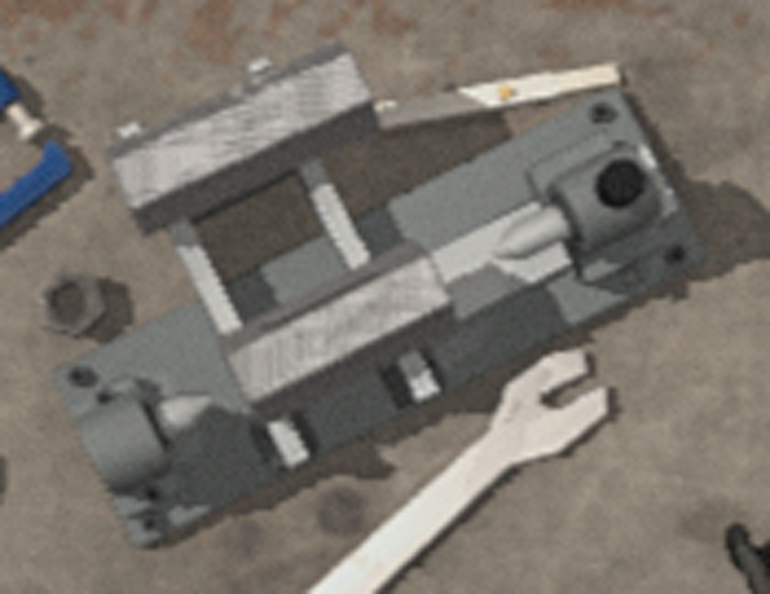

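```bash
python3 - <<'E'
from h import *
i=camera_info("top"); d=np.load("pics/top0.npy"); rgb=np.load("pics/top0rgb.npy")
P=pts(d,i); z=P[...,2]; roi=np.zeros(d.shape,bool); roi[145:270,230:395]=1
m=(roi&(z>.010)&(z<.14)&(np.arange(560)[None]>0))
m2=roi&(abs(z-.016)<.004)
n,l,s,c=cv2.connectedComponentsWithStats(m2.astype(np.uint8)); 
big=[j for j in range(1,n) if s[j,4]>60]
q=np.concatenate([P[l==j] for j in big]); print([s[j] for j in big]); print("bed",cv2.minAreaRect((q[:,:2]*1000).astype(np.float32)))
# top flats
for nm,(x,y) in dict(short=(.5008,.3223),long=(.6035,.3751)).items():
    t=roi&(abs(z-.096)<.0025)&(np.hypot(P[...,0]-x,P[...,1]-y)<.075)
    q=(P[t][:,:2]*1000).astype(np.float32); r=cv2.minAreaRect(q); print(nm,t.sum(),r, q.mean(0)); print(cv2.fitLine(q,cv2.DIST_HUBER,0,.01,.01).ravel(), np.median(P[t][:,2]))
t=roi&(abs(z-.05)<.004); n,l,s,c=cv2.connectedComponentsWithStats(t.astype(np.uint8))
for j in range(1,n):
    if s[j,4]>15: print("rest",s[j],P[l==j].mean(0))
E
```

```text
[array([ 305,  160,   81,   70, 1351], dtype=int32), array([230, 171,  12,  17,  86], dtype=int32), array([276, 192,  28,  22, 256], dtype=int32), array([237, 208,  61,  56, 956], dtype=int32), array([294, 224,  29,  19, 223], dtype=int32)]
bed ((569.7474975585938, 324.63128662109375), (225.57728576660156, 356.0925598144531), 28.14229965209961)
short 506 ((501.9816589355469, 322.51861572265625), (32.61647415161133, 117.55342864990234), 27.910287857055664) [503.1685  321.19287]
[ 4.6721372e-01 -8.8414443e-01  5.0358414e+02  3.2094458e+02] 0.09600610441528346
long 619 ((604.0928955078125, 374.6529541015625), (33.20561599731445, 139.6101531982422), 26.690410614013672) [604.7596  375.46124]
[ 4.4523820e-01 -8.9541215e-01  6.0513220e+02  3.7570197e+02] 0.09613703199564799
rest [294 176  15  25 124] [0.56967282 0.32546729 0.05054815]
rest [264 190  16  26 127] [0.53290078 0.39407528 0.05041208]
rest [316 220   8   9  37] [0.48498531 0.27976484 0.05082616]
rest [286 234   8   9  38] [0.44954456 0.34933592 0.04988917]
```

```bash
cat >> h.py <<'E'
from scipy.spatial.transform import Rotation as Ro
TH=np.radians(28.); X=np.array([np.cos(TH),np.sin(TH),0]); Y=np.array([-np.sin(TH),np.cos(TH),0]); Z=np.array([0,0,1.])
O=np.array([.498,.331,0])
def F(x,y,z): return O+x*X+y*Y+z*Z
def fx(p): d=np.array(p)-O; return np.array([d@X,d@Y,d[2]])
def Rt(tilt): # tilt about +Y, deg
    return Ro.from_rotvec(Y*np.radians(tilt))*Ro.from_matrix(np.column_stack([np.cross(X,-Z),X,-Z]))
def delta(p,tilt):
    s=status.read_state(); R0=Ro.from_rotvec(s["tcp_rot"]); c=[Rt(tilt),Rt(tilt)*Ro.from_euler('z',180,degrees=True)]
    rv=min(((r*R0.inv()).as_rotvec() for r in c),key=np.linalg.norm)
    print("turn",np.round(rv/(np.pi/2),3),"shift",np.round((np.array(p)-s["tool_pos"])/.1,3),"| fix",np.round(fx(s["tool_pos"])*1000,1),"w",round(s["width"],3),"F",np.round(s["wrist_force"],1),"t",s["time"])
def along(x,y,z,tilt,back): # tcp: axis point (x,y,z), tcp `back` m behind it along tool
    return F(x,y,z)-back*Rt(tilt).apply([0,0,1])
E
python3 - <<'E'
from h import *
delta(along(.001,-.012,.073,30,.12),30)
delta(F(.05,-.012,.22),30)
E
```

```text
turn [-0.256  0.223 -0.456] shift [ 3.271 -2.847 -0.285] | fix [-94.2 392.9 205.4] w 0.998 F [ 0.5 -0.6  0.4] t 0.1
turn [-0.256  0.223 -0.456] shift [ 3.174 -2.898  0.146] | fix [-94.2 392.9 205.4] w 0.998 F [ 0.5 -0.6  0.4] t 0.1
```

move_arm(
  deltas=[
    [[0,0,-0.15],[0.5,-0.4,0.1],-1],
    [[-0.1,0.09,-0.3],[1,-0.8,0.15],-1],
    [[-0.2,0.17,-0.4],[1,-0.95,0.15],-1],
    [[-0.256,0.223,-0.456],[1,-1,0.15],-1],
    [[-0.256,0.223,-0.456],[1,-1,0.15],-1],
  ],
)

```text
time: 0.72
tool_pos: [0.331, 0.5342, 0.2219]
tcp_rot: [-1.445, -2.399, 0.642]
wrist_force: [0.4, 0.1, -0.9]
width: 0.998
```

move_arm(
  deltas=[
    [[0,0,0],[0.5,-0.5,0],-1],
    [[0,0,0],[1,-0.95,0],-1],
    [[0,0,0],[1,-0.95,0],-1],
  ],
)

```text
time: 1.1
tool_pos: [0.4334, 0.4365, 0.2204]
tcp_rot: [-1.447, -2.401, 0.64]
wrist_force: [-0.3, 0.2, 0.4]
width: 0.999
```

move_arm(
  deltas=[
    [[0,0,0],[0.5,-0.5,0],-1],
    [[0,0,0],[1,-0.95,0],-1],
    [[0,0,0],[1,-0.95,0],-1],
    [[0,0,0],[1,-0.95,0],-1],
  ],
)

```text
time: 1.6
tool_pos: [0.5306, 0.3444, 0.2211]
tcp_rot: [-1.442, -2.403, 0.638]
wrist_force: [0.6, -0.0, -0.4]
width: 1.002
```

```bash
python3 - <<'E'
from h import *
delta(along(.001,-.012,.073,30,.12),30)
p,d=read_camera("wrist"); cv2.imwrite("pics/w1.png",p[:,:,::-1])
i=camera_info("wrist"); P=pts(d,i); z=P[...,2]; np.save("pics/w1.npy",P)
f=(P-O); fX=f@X; fY=f@Y
for nm,x0 in (("short",0),("long",.115)):
  t=(abs(z-.096)<.003)&(abs(fX-x0)<.04)&(abs(fY)<.09)
  if t.sum()>50: print(nm,t.sum(),np.percentile(fX[t],[2,50,98]),np.percentile(fY[t],[2,50,98]),np.median(z[t]), cv2.fitLine((P[t][:,:2]*1000).astype(np.float32),cv2.DIST_HUBER,0,.01,.01).ravel())
E
```

```text
turn [-0.002  0.001 -0.   ] shift [ 0.269  0.047 -0.442] | fix [ 35.   -3.5 221.1] w 1.002 F [ 0.6 -0.  -0.4] t 1.6
short 3439 [-0.01391497  0.00128476  0.01440418] [-0.06531728 -0.00385285  0.04758632] 0.09706362882144261 [ 4.6987572e-01 -8.8273257e-01  5.0185004e+02  3.2650772e+02]
long 7282 [0.0996534  0.11552414 0.13019675] [-0.0766314  -0.00136489  0.05684276] 0.09697220742428542 [ 4.4660890e-01 -8.9472932e-01  6.0201587e+02  3.8147891e+02]
```

View pics/w1.png

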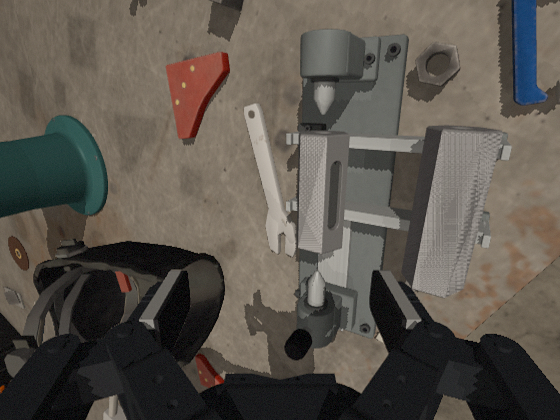

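move_arm(
  deltas=[
    [[0,0,0],[0.26,0.06,-0.44],-1],
    [[0,0,0],[0.26,0.06,-0.44],-1],
    [[0,0,0],[0.26,0.06,-0.44],-1],
  ],
)

```text
time: 2.02
tool_pos: [0.5551, 0.3517, 0.1778]
tcp_rot: [-1.438, -2.406, 0.64]
wrist_force: [0.6, -0.6, -0.0]
width: 1.0
```

```bash
python3 - <<'E'
from h import *
delta(along(.0005,-.010,.073,30,-.022),30)
E
```

```text
turn [-0.002  0.001 -0.003] shift [-0.617 -0.344 -1.239] | fix [ 60.1  -8.6 177.8] w 1.0 F [ 0.6 -0.6 -0. ] t 2.025
```

move_arm(
  deltas=[
    [[0,0,0],[-0.15,-0.08,-0.3],-1],
    [[0,0,0],[-0.3,-0.16,-0.6],-1],
    [[0,0,0],[-0.4,-0.22,-0.8],-1],
    [[0,0,0],[-0.4,-0.22,-0.8],-1],
  ],
)

```text
time: 2.52
tool_pos: [0.5148, 0.3284, 0.0981]
tcp_rot: [-1.439, -2.405, 0.64]
wrist_force: [-0.3, -0.1, 1.0]
width: 1.002
```

move_arm(
  deltas=[
    [[0,0,0],[-0.07,-0.04,-0.14],-1],
    [[0,0,0],[-0.14,-0.08,-0.29],-1],
    [[0,0,0],[-0.217,-0.12,-0.44],-1],
    [[0,0,0],[-0.217,-0.12,-0.44],-1],
  ],
)

```text
time: 3.02
tool_pos: [0.4933, 0.3154, 0.0519]
tcp_rot: [-1.44, -2.403, 0.642]
wrist_force: [0.3, -0.1, -0.7]
width: 0.999
```

```bash
python3 - <<'E'
from h import *
delta(along(.0005,-.010,.073,30,-.022),30)
p,d=read_camera("scene"); i=camera_info("scene"); u,v=proj(F(0,0,.08),i).astype(int)
c=cv2.resize(p[v-80:v+70,u-100:u+100],None,fx=3.9,fy=3.9); cv2.imwrite("pics/s2.png",c[:,:,::-1])
E
```

```text
turn [-0.001  0.    -0.001] shift [0.002 0.019 0.02 ] | fix [-11.5 -11.6  51.9] w 0.999 F [ 0.3 -0.1 -0.7] t 3.025
```

View pics/s2.png

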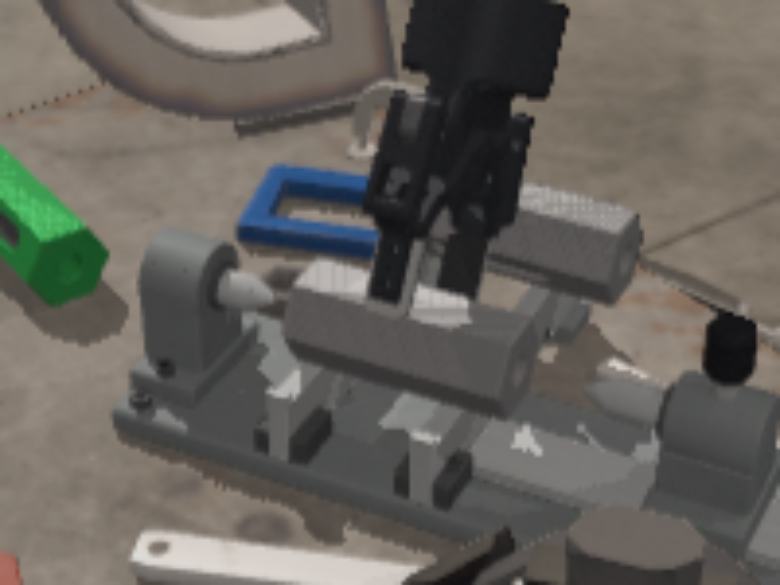

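move_arm(
  deltas=[
    [[0,0,0],[0,0.02,0.02],0.3],
    [[0,0,0],[0,0.02,0.02],1],
    [[0,0,0],[0,0.02,0.02],1],
    [[0,0,0],[0,0.02,0.02],1],
    [[0,0,0],[0,0.02,0.02],1],
    [[0,0,0],[0,0.02,0.02],1],
  ],
  grip_force=60,
)

```text
time: 3.82
tool_pos: [0.4943, 0.3181, 0.0586]
tcp_rot: [-1.44, -2.404, 0.641]
wrist_force: [-3.3, -1.4, 9.9]
width: 0.513
```

```bash
python3 - <<'E'
from h import *
delta(along(.0005,-.010,.073,30,-.022),30)
E
```

```text
turn [-0.001  0.    -0.001] shift [-0.009 -0.009 -0.046] | fix [-9.3 -9.6 58.6] w 0.513 F [-3.3 -1.4  9.9] t 3.825
```

move_arm(
  deltas=[
    [[0,0,0],[0,0,0.2],1],
    [[0,0,0],[0,0,0.4],1],
    [[0,0,0],[0,0,0.5],1],
    [[0,0,0],[0,0,0.5],1],
  ],
)

```text
time: 4.32
tool_pos: [0.496, 0.3189, 0.1069]
tcp_rot: [-1.443, -2.407, 0.634]
wrist_force: [-0.1, -0.0, -3.5]
width: 0.509
```

```bash
python3 - <<'E'
from h import *
delta(along(.0,-.010,.073+.05,-30,-.017),-30)
p,d=read_camera("wrist"); cv2.imwrite("pics/w3.png",p[:,:,::-1])
p,d=read_camera("scene"); i=camera_info("scene"); P=pts(d,i);u,v=proj(F(0,0,.12),i).astype(int)
c=cv2.resize(p[v-80:v+70,u-100:u+100],None,fx=3.9,fy=3.9); cv2.imwrite("pics/s3.png",c[:,:,::-1])
E
```

```text
turn [ 0.311 -0.584 -0.002] shift [0.142 0.072 0.014] | fix [ -7.4  -9.7 106.9] w 0.509 F [-0.1 -0.  -3.5] t 4.325
```

View pics/s3.png

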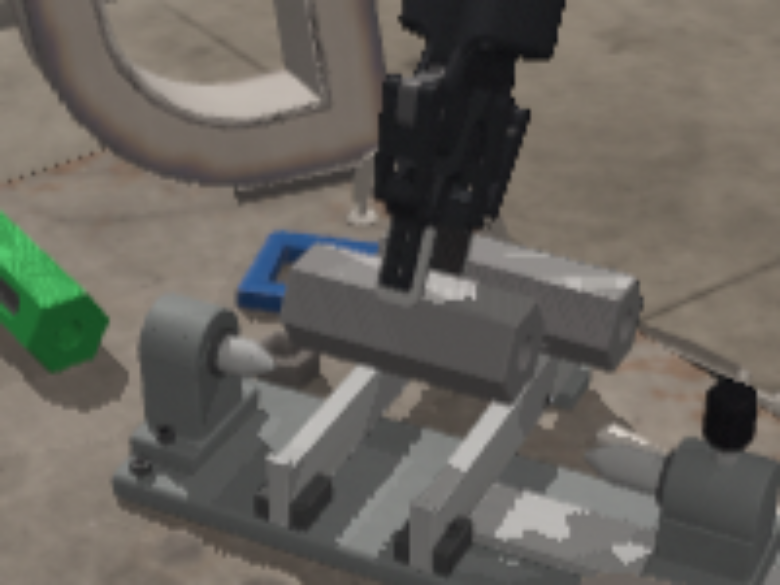

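move_arm(
  deltas=[
    [[0.05,-0.09,0],[0.02,0.01,0],1],
    [[0.1,-0.19,0],[0.05,0.02,0],1],
    [[0.15,-0.29,0],[0.07,0.04,0],1],
    [[0.2,-0.38,0],[0.09,0.05,0],1],
    [[0.25,-0.47,0],[0.12,0.06,0],1],
    [[0.311,-0.584,-0.002],[0.142,0.072,0.014],1],
    [[0.311,-0.584,-0.002],[0.142,0.072,0.014],1],
    [[0.311,-0.584,-0.002],[0.142,0.072,0.014],1],
    [[0.311,-0.584,-0.002],[0.142,0.072,0.014],1],
  ],
)

```text
time: 5.55
tool_pos: [0.512, 0.3271, 0.1094]
tcp_rot: [1.445, 2.402, 0.643]
wrist_force: [0.3, -0.4, -4.6]
width: 0.51
```

```bash
python3 - <<'E'
from h import *
delta(along(.0,-.010,.073,-30,-.017),-30)
for n in("wrist","scene","top"):
    p,d=read_camera(n); i=camera_info(n); P=pts(d,i); f=(P-O)@np.column_stack([X,Y,Z])
    cv2.imwrite(f"pics/{n}4.png",p[:,:,::-1])
    # top flat near z=.146
    t=(abs(f[...,0])<.014)&(abs(f[...,2]-.146)<.012)&(abs(f[...,1]+.01)<.058)&(abs(f[...,1]+.01)>.028)&(d>0)
    if t.sum()>60:
        q=f[t]; A=np.c_[q[:,:2],np.ones(len(q))]; s=np.linalg.lstsq(A,q[:,2],rcond=None)[0]
        r=abs(A@s-q[:,2])<.003; s=np.linalg.lstsq(A[r],q[r,2],rcond=None)[0]
        print(n,t.sum(),r.sum(),"slope x,y",s[:2],"z at(0,-.01)",s@[0,-.01,1],"ext",np.percentile(q[r],[1,99],axis=0))
E
```

```text
turn [-0.    -0.001  0.   ] shift [-0.018 -0.009 -0.511] | fix [ 10.5 -10.  109.4] w 0.51 F [ 0.3 -0.4 -4.6] t 5.55
wrist 6547 5802 slope x,y [0.07860643 0.00100997] z at(0,-.01) 0.1469045339687366 ext [[-0.01341339 -0.06527982  0.14251977]
 [ 0.01373127  0.04773918  0.14849961]]
scene 149 141 slope x,y [ 0.0431789  -0.01112393] z at(0,-.01) 0.14401202720675757 ext [[-0.01369158 -0.06728876  0.14079529]
 [ 0.01314865  0.04420659  0.14639337]]
top 356 260 slope x,y [0.09323318 0.004141  ] z at(0,-.01) 0.14617945725162967 ext [[-0.01385458 -0.06718667  0.14218053]
 [ 0.01313377  0.04759319  0.14940685]]
```

View pics/wrist4.png

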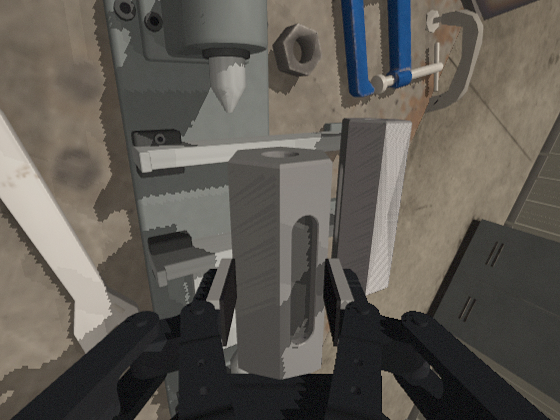

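move_arm(
  deltas=[
    [[-0.01,0.02,0],[0,0,-0.15],1],
    [[-0.021,0.039,0],[0,0,-0.3],1],
    [[-0.021,0.039,0],[0,0,-0.4],1],
    [[-0.021,0.039,0],[0,0,-0.46],1],
    [[-0.021,0.039,0],[0,0,-0.48],1],
    [[-0.021,0.039,0],[0,0,-0.5],1],
    [[-0.021,0.039,0],[0,0,-0.5],1],
    [[-0.021,0.039,0],[0,0,-0.5],1],
  ],
)

```text
time: 6.7
tool_pos: [0.5098, 0.3259, 0.0588]
tcp_rot: [1.471, 2.447, 0.564]
wrist_force: [-4.3, -3.3, 4.5]
width: 0.51
```

```bash
cat >> h.py <<'E'
def flat(ztop,yc,names=("wrist","top")):
  for n in names:
    p,d=read_camera(n); i=camera_info(n); P=pts(d,i); f=(P-O)@np.column_stack([X,Y,Z])
    t=(abs(f[...,0])<.02)&(abs(f[...,2]-ztop)<.008)&(abs(f[...,1]-yc)<.065)&(abs(f[...,1]-yc)>.028)&(d>0)
    if t.sum()>60:
        q=f[t]; A=np.c_[q[:,:2],np.ones(len(q))]; r=np.ones(len(q),bool)
        for _ in range(4): s=np.linalg.lstsq(A[r],q[r,2],rcond=None)[0]; r=abs(A@s-q[:,2])<.002
        l=cv2.fitLine((q[r][:,:2]*1000).astype(np.float32),cv2.DIST_HUBER,0,.01,.01).ravel()
        print(n,r.sum(),"slope",s[:2].round(3),"z",round(s@[0,yc,1],4),"ext",np.percentile(q[r],[1,50,99],axis=0)[:,:2].round(4).tolist(),"yaw",(l[0]/l[1]).round(3))
E
python3 - <<'E'
from h import *
delta(along(.0,-.010,.073,-30,-.017),-30); flat(.096,-.01)
E
```

```text
turn [ 0.021 -0.04   0.   ] shift [ 0.004  0.002 -0.005] | fix [  8.1 -10.   58.8] w 0.51 F [-4.3 -3.3  4.5] t 6.7
wrist 5616 slope [ 0.024 -0.   ] z 0.0968 ext [[-0.0129, -0.0657], [0.0004, 0.0276], [0.0162, 0.0479]] yaw -0.019
top 209 slope [0.028 0.   ] z 0.096 ext [[-0.0129, -0.0677], [0.0046, -0.0382], [0.0177, 0.0474]] yaw 0.002
```

move_arm(
  deltas=[
    [[0,0,0],[0,0,0],0.1],
    [[0,0,0],[0,0,0],-0.3],
    [[0,0,0],[0,0,0],-1],
    [[0,0,0],[0,0,0],-1],
    [[0,0,0],[0,0,0],-1],
    [[0,0,0],[0,0,0],-1],
  ],
)

```text
time: 7.55
tool_pos: [0.5092, 0.3256, 0.0569]
tcp_rot: [1.472, 2.448, 0.561]
wrist_force: [-0.4, -1.2, -0.3]
width: 0.999
```

move_arm(
  deltas=[
    [[0,0,0],[-0.1,-0.05,0.22],-1],
    [[0,0,0],[-0.25,-0.13,0.6],-1],
    [[0,0,0],[-0.4,-0.21,0.95],-1],
    [[0,0,0],[-0.4,-0.21,0.95],-1],
  ],
)

```text
time: 8.05
tool_pos: [0.4709, 0.3057, 0.1563]
tcp_rot: [1.469, 2.444, 0.57]
wrist_force: [0.9, -0.3, -0.4]
width: 1.0
```

```bash
python3 - <<'E'
from h import *
K=np.array([.576,.1827,0]); print("knob fix",fx(K))
delta(K+.17*Z,0); flat(.096,-.01,("top","wrist"))
E
```

```text
knob fix [-0.00075272 -0.16755991  0.        ]
turn [-0.137  0.257  0.   ] shift [ 1.051 -1.23   0.137] | fix [-35.8  -9.6 156.3] w 1.0 F [ 0.9 -0.3 -0.4] t 8.05
top 202 slope [-0.013 -0.002] z 0.0953 ext [[-0.0157, -0.0678], [0.0003, 0.0199], [0.016, 0.0483]] yaw 0.004
wrist 2260 slope [ 0.015 -0.002] z 0.0948 ext [[-0.0163, -0.0689], [-0.0036, 0.024], [0.0116, 0.0473]] yaw 0.001
```

move_arm(
  deltas=[
    [[0,0,0],[0,0,0.3],-1],
    [[-0.07,0.13,0],[0.4,-0.4,0.35],-1],
    [[-0.137,0.257,0],[0.8,-0.8,0.35],-1],
    [[-0.137,0.257,0],[0.95,-1,0.35],-1],
    [[-0.137,0.257,0],[0.95,-1,0.35],-1],
  ],
)

```text
time: 8.78
tool_pos: [0.5659, 0.2033, 0.1836]
tcp_rot: [-1.619, -2.685, 0.015]
wrist_force: [-0.6, 0.6, -0.3]
width: 1.0
```

```bash
python3 - <<'E'
from h import *
p,d=read_camera("wrist"); i=camera_info("wrist"); P=pts(d,i); f=(P-O)@np.column_stack([X,Y,Z])
t=(abs(f[...,2]-.131)<.004)&(abs(f[...,0])<.03)&(abs(f[...,1]+.168)<.03)&(p.max(-1)<80)
q=f[t]; print("knob",t.sum(),q.mean(0) if t.sum() else 0, (q.min(0)+q.max(0))/2 if t.sum() else 0)
flat(.096,-.01,("wrist",))
K=np.array([.576,.1827,0]);delta(K+.106*Z,0)
E
```

```text
knob 646 [-0.00153848 -0.16722798  0.13142143] [-0.00148797 -0.16784607  0.13039503]
wrist 1506 slope [ 0.004 -0.001] z 0.0972 ext [[-0.0155, -0.0688], [-0.0016, -0.0543], [0.0129, -0.0384]] yaw 1.066
turn [ 0.003 -0.006  0.001] shift [ 0.129 -0.217 -0.783] | fix [  -1.9 -142.3  184.3] w 1.002 F [-1.6  0.1 -0.2] t 8.875
```

move_arm(
  deltas=[
    [[0,0,0],[0.125,-0.22,-0.2],-1],
    [[0,0,0],[0.125,-0.22,-0.6],-1],
    [[0,0,0],[0.125,-0.22,-0.78],-1],
    [[0,0,0],[0.125,-0.22,-0.78],-1],
    [[0,0,0],[0.125,-0.22,-0.78],0.3],
    [[0,0,0],[0.125,-0.22,-0.78],1],
    [[0,0,0],[0.125,-0.22,-0.78],1],
    [[0,0,0],[0.125,-0.22,-0.78],1],
    [[0,0,0],[0.125,-0.22,-0.78],1],
    [[0,0,0],[0.125,-0.22,-0.78],1],
  ],
  grip_force=80,
)

```text
time: 10.12
tool_pos: [0.5767, 0.1825, 0.1089]
tcp_rot: [-1.617, -2.689, 0.01]
wrist_force: [0.1, -0.3, -0.8]
width: -0.003
```

```bash
python3 - <<'E'
from h import *
delta(F(-.0015,-.0976,.106),0)
E
```

```text
turn [ 0.002 -0.004  0.   ] shift [-0.342  0.616 -0.029] | fix [  -0.3 -168.1  108.9] w -0.003 F [ 0.1 -0.3 -0.8] t 10.125
```

```bash
python3 - <<'E'
from h import *
p,d=read_camera("wrist")
q,d=read_camera("scene"); i=camera_info("scene"); u,v=proj(F(0,-.1,.12),i).astype(int)
c=cv2.resize(q[v-70:v+80,u-75:u+75],(420,420)); a=np.hstack([p[:,80:460],c]); cv2.imwrite("pics/k5.png",a[:,:,::-1])
E
```

```text
(no output)
```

View pics/k5.png

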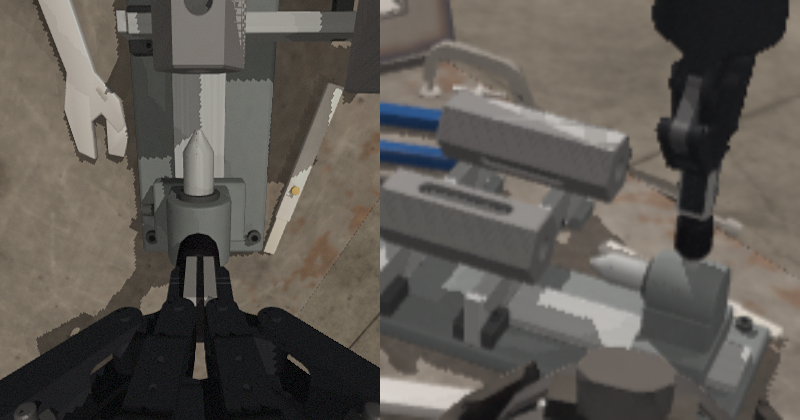

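```bash
python3 - <<'E'
from h import *
for n in("wrist","scene","top"):
    p,d=read_camera(n); i=camera_info(n); P=pts(d,i); f=(P-O)@np.column_stack([X,Y,Z])
    for nm,zl,zh in(("knob",.1,.134),("tail/block",.06,.098),("above",.136,.2)):
        t=(f[...,2]>zl)&(f[...,2]<zh)&(abs(f[...,0])<.03)&(f[...,1]>-.22)&(f[...,1]<-.075)&(d>0)
        q=f[t]
        if len(q)>5: print(n,nm,len(q),np.percentile(q,[1,50,99],axis=0).round(4).tolist())
print(camera_info("wrist")["R"].T@-camera_info("wrist")["t"], status.read_state()["tool_pos"])
E
```

```text
wrist knob 931 [[-0.0118, -0.1693, 0.1087], [-0.0007, -0.1608, 0.1242], [0.011, -0.1585, 0.1324]]
wrist tail/block 5101 [[-0.0212, -0.1894, 0.0667], [-0.0005, -0.1485, 0.0848], [0.0204, -0.1066, 0.0961]]
wrist above 11415 [[-0.0294, -0.1786, 0.1419], [-0.0004, -0.1584, 0.1867], [0.0296, -0.1529, 0.1995]]
scene knob 201 [[-0.0162, -0.1815, 0.1031], [-0.0115, -0.1721, 0.12], [-0.0029, -0.16, 0.1333]]
scene tail/block 877 [[-0.0266, -0.1931, 0.0607], [-0.0146, -0.1652, 0.0802], [0.0094, -0.1081, 0.0947]]
scene above 291 [[-0.0292, -0.1852, 0.1372], [-0.0131, -0.1756, 0.1593], [0.0225, -0.1578, 0.1991]]
top knob 23 [[-0.0114, -0.1683, 0.1075], [-0.0048, -0.1594, 0.1215], [0.0066, -0.1573, 0.1326]]
top tail/block 362 [[-0.0218, -0.1762, 0.0625], [-0.0024, -0.1473, 0.084], [0.0211, -0.1059, 0.097]]
top above 35 [[-0.0293, -0.1658, 0.1392], [-0.0237, -0.1575, 0.188], [0.0063, -0.1543, 0.1974]]
[0.53939712 0.25713295 0.27689465] [0.57665783 0.18252908 0.10892363]
```

move_arm(
  deltas=[
    [[0,0,0],[0,0,0],0],
    [[0,0,0],[0,0,0],-1],
    [[0,0,0],[0,0,0],-1],
    [[0,0,0],[0,0,0],-1],
    [[0,0,0],[0,0,0],-1],
    [[0,0,0],[-0.02,0,-0.06],-1],
    [[0,0,0],[-0.02,0,-0.06],-1],
  ],
)

```text
time: 11.25
tool_pos: [0.5738, 0.1824, 0.102]
tcp_rot: [-1.616, -2.688, 0.012]
wrist_force: [0.8, 0.7, 0.4]
width: 0.998
```

```bash
python3 - <<'E'
from h import *
delta(F(-.0015,-.168,.101),0)
p,d=read_camera("wrist"); cv2.imwrite("pics/k6.png",p[:,:,::-1])
i=camera_info("wrist"); P=pts(d,i); f=(P-O)@np.column_stack([X,Y,Z])
t=(abs(f[...,2]-.131)<.005)&(abs(f[...,0])<.02)&(abs(f[...,1]+.168)<.03)&(p.max(-1)<80); q=f[t]; print(t.sum(),(q.min(0)+q.max(0))/2,np.ptp(q,axis=0))
E
```

```text
turn [ 0.002 -0.005  0.   ] shift [ 0.018 -0.004 -0.01 ] | fix [  -2.9 -166.8  102. ] w 0.998 F [0.8 0.7 0.4] t 11.25
1513 [-0.0002329  -0.16931569  0.12994117] [0.02375258 0.0224808  0.00783764]
```

View pics/k6.png

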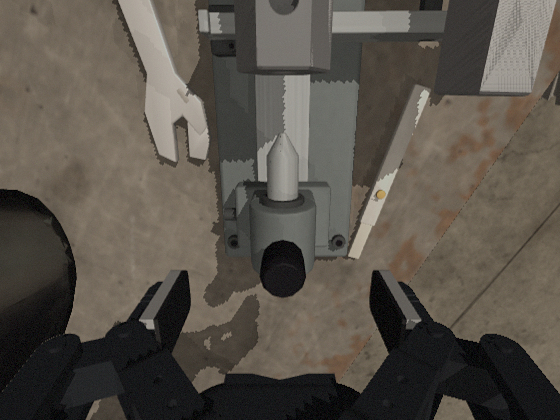

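```bash
python3 - <<'E'
from h import *
p,d=read_camera("wrist"); i=camera_info("wrist"); P=pts(d,i); f=(P-O)@np.column_stack([X,Y,Z])
for u,v in((371,272),(384,273),(386,290),(400,318),(412,325),(376,310),(165,300),(187,272),(150,325),(282,272)): print(u,v,f[v,u].round(4),d[v,u])
t=(f[...,2]>.09)&(abs(f[...,0])>.03)&(abs(f[...,0])<.08)&(abs(f[...,1]+.168)<.04)&(d>0)
t[:,:100]=0; q=f[t]; q=q[q[:,2]<.16]; print(np.percentile(q,[.5,5,50,95,99.5],axis=0).round(4))
q=q[q[:,2]<.125]; print(len(q),np.percentile(q,[.5,5,50,95,99.5],axis=0).round(4))
E
```

```text
371 272 [ 0.0862 -0.2432  0.0005] 0.3068248
384 273 [ 0.0447 -0.1563  0.1483] 0.13898885
386 290 [ 0.0419 -0.157   0.1604] 0.12781921
400 318 [ 0.0419 -0.1577  0.1766] 0.11272507
412 325 [ 0.0459 -0.1596  0.178 ] 0.11205606
376 310 [ 0.0416 -0.1724  0.1526] 0.14021698
165 300 [-0.0443 -0.1562  0.1689] 0.12017969
187 272 [-0.0441 -0.1602  0.1418] 0.1471182
150 325 [-0.0463 -0.1591  0.1793] 0.111253366
282 272 [ 0.     -0.1651  0.133 ] 0.1566696
[[-0.0569 -0.1787  0.1415]
 [-0.0541 -0.1769  0.1435]
 [ 0.0413 -0.1613  0.1527]
 [ 0.0521 -0.1567  0.1593]
 [ 0.0549 -0.1563  0.1599]]Traceback (most recent call last):
  File "<stdin>", line 6, in <module>
    return _quantile_unchecked(
        a, q, axis, out, overwrite_input, method, keepdims, weights)
    return _ureduce(a,
                    func=_quantile_ureduce_func,
    ...<5 lines>...
                    overwrite_input=overwrite_input,
                    method=method)
    r = func(a, **kwargs)
    result = _quantile(arr,
                       quantiles=q,
    ...<2 lines>...
                       out=out,
                       weights=wgt)
    slices_having_nans = np.isnan(arr[-1, ...])
                                  ~~~^^^^^^^^^
IndexError: index -1 is out of bounds for axis 0 with size 0
```

move_arm(
  deltas=[
    [[0,0,0],[0.03,-0.01,-0.1],-1],
    [[0,0,0],[0.03,-0.01,-0.2],-1],
    [[0,0,0],[0.03,-0.01,-0.2],-1],
    [[0,0,0],[0.03,-0.01,-0.2],0.3],
    [[0,0,0],[0.03,-0.01,-0.2],1],
    [[0,0,0],[0.03,-0.01,-0.2],1],
    [[0,0,0],[0.03,-0.01,-0.2],1],
    [[0,0,0],[0.03,-0.01,-0.2],1],
    [[0,0,0],[0.03,-0.01,-0.2],1],
    [[0,0,0],[0.03,-0.01,-0.2],1],
  ],
)

```text
time: 12.6
tool_pos: [0.5761, 0.1807, 0.0838]
tcp_rot: [-1.616, -2.688, 0.014]
wrist_force: [-5.5, -3.7, 6.9]
width: 0.247
```

```bash
python3 - <<'E'
from h import *
delta(F(-.0005,-.0976,.082),0)
p,d=read_camera("wrist"); i=camera_info("wrist"); P=pts(d,i); f=(P-O)@np.column_stack([X,Y,Z])
t=(f[...,2]>.1)&(f[...,2]<.15)&(abs(f[...,0])>.014)&(abs(f[...,0])<.03)&(abs(f[...,1]+.168)<.03)&(d>0)&(p.max(-1)<90); q=f[t]; print(len(q),np.percentile(q,[1,50,99],axis=0).round(4) if len(q) else 0)
E
```

```text
turn [ 0.003 -0.006  0.   ] shift [-0.328  0.639 -0.018] | fix [  -1.6 -169.4   83.8] w 0.247 F [-5.5 -3.7  6.9] t 12.6
945 [[-0.0242 -0.1642  0.1166]
 [ 0.0153 -0.1633  0.132 ]
 [ 0.0238 -0.1581  0.1499]]
```

move_arm(
  deltas=[
    [[0,0,0],[-0.023,0.044,0],1],
    [[0,0,0],[-0.047,0.088,0],1],
    [[0,0,0],[-0.07,0.132,0],1],
    [[0,0,0],[-0.094,0.177,0],1],
    [[0,0,0],[-0.117,0.221,0],1],
    [[0,0,0],[-0.141,0.265,0],1],
    [[0,0,0],[-0.15,0.283,0],1],
    [[0,0,0],[-0.15,0.283,0],1],
  ],
)

```text
time: 13.65
tool_pos: [0.5616, 0.2078, 0.0838]
tcp_rot: [-1.616, -2.69, 0.016]
wrist_force: [-4.2, -7.2, 7.4]
width: 0.245
```

```bash
python3 - <<'E'
from h import *
delta(F(-.0016,-.0976,.082),0); flat(.096,-.01)
E
```

```text
turn [ 0.005 -0.005 -0.   ] shift [-0.192  0.363 -0.018] | fix [  -1.7 -138.7   83.8] w 0.245 F [-4.2 -7.2  7.4] t 13.65
wrist 4026 slope [ 0.001 -0.002] z 0.0966 ext [[-0.0145, -0.0695], [-0.0005, -0.0547], [0.0138, -0.0387]] yaw -0.979
top 235 slope [0.026 0.   ] z 0.0955 ext [[-0.016, -0.0676], [0.0004, 0.02], [0.0157, 0.048]] yaw 0.015
```

move_arm(
  deltas=[
    [[0,0,0],[-0.019,0.035,0],1],
    [[0,0,0],[-0.038,0.071,0],1],
    [[0,0,0],[-0.056,0.106,0],1],
    [[0,0,0],[-0.075,0.141,0],1],
    [[0,0,0],[-0.094,0.177,0],1],
    [[0,0,0],[-0.113,0.212,0],1],
    [[0,0,0],[-0.131,0.247,0],1],
    [[0,0,0],[-0.141,0.265,0],1],
    [[0,0,0],[-0.141,0.265,0],1],
  ],
)

```text
time: 14.88
tool_pos: [0.5478, 0.2334, 0.0838]
tcp_rot: [-1.616, -2.691, 0.018]
wrist_force: [-3.6, -9.9, 7.6]
width: 0.244
```

```bash
python3 - <<'E'
from h import *
delta(F(-.0017,-.0976,.082),0); flat(.096,.003)
E
```

```text
turn [ 0.005 -0.005 -0.   ] shift [-0.055  0.107 -0.018] | fix [  -1.9 -109.6   83.8] w 0.244 F [-3.6 -9.9  7.6] t 14.875
wrist 3565 slope [-0.001  0.001] z 0.0967 ext [[-0.0148, -0.0545], [-0.0007, -0.0403], [0.0137, -0.0256]] yaw -1.107
top 207 slope [0.003 0.001] z 0.0955 ext [[-0.0156, -0.0534], [0.0014, 0.0352], [0.0158, 0.0626]] yaw -0.001
```

move_arm(
  deltas=[
    [[0,0,0],[-0.009,0.018,0],1],
    [[0,0,0],[-0.019,0.035,0],1],
    [[0,0,0],[-0.028,0.053,0],1],
    [[0,0,0],[-0.038,0.071,0],1],
    [[0,0,0],[-0.047,0.088,0],1],
    [[0,0,0],[-0.047,0.088,0],1],
  ],
)

```text
time: 15.72
tool_pos: [0.5432, 0.242, 0.0838]
tcp_rot: [-1.616, -2.691, 0.018]
wrist_force: [-2.9, -10.7, 7.4]
width: 0.249
```

move_arm(
  deltas=[
    [[0,0,0],[-0.007,0.013,0],1],
    [[0,0,0],[-0.014,0.026,0],1],
    [[0,0,0],[-0.014,0.026,0],1],
  ],
)

```text
time: 16.1
tool_pos: [0.542, 0.2443, 0.0837]
tcp_rot: [-1.617, -2.691, 0.019]
wrist_force: [-3.0, -11.1, 7.3]
width: 0.25
```

```bash
python3 - <<'E'
from h import *
delta(F(-.0017,-.0976,.082),0); flat(.096,.016)
E
```

```text
turn [ 0.006 -0.005 -0.   ] shift [ 0.004 -0.002 -0.017] | fix [ -1.9 -97.2  83.7] w 0.25 F [ -3.  -11.1   7.3] t 16.1
wrist 3584 slope [-0.002  0.   ] z 0.0967 ext [[-0.015, -0.0421], [-0.0008, -0.0276], [0.0134, -0.0128]] yaw -1.062
top 223 slope [-0.013 -0.009] z 0.0951 ext [[-0.0156, -0.041], [0.0004, 0.0442], [0.015, 0.0757]] yaw 0.029
```

move_arm(
  deltas=[
    [[0,0,0],[-0.005,0.009,0],1],
    [[0,0,0],[-0.009,0.018,0],1],
    [[0,0,0],[-0.009,0.018,0],1],
  ],
)

```text
time: 16.58
tool_pos: [0.5413, 0.2454, 0.0838]
tcp_rot: [-1.617, -2.692, 0.02]
wrist_force: [-2.2, -12.7, 7.9]
width: 0.248
```

move_arm(
  deltas=[
    [[0,0,0],[-0.005,0.009,0],1],
    [[0,0,0],[-0.009,0.018,0],1],
    [[0,0,0],[-0.009,0.018,0],1],
  ],
)

```text
time: 16.95
tool_pos: [0.5411, 0.2458, 0.0838]
tcp_rot: [1.616, 2.693, -0.022]
wrist_force: [0.3, -17.1, 6.3]
width: 0.247
```

move_arm(
  deltas=[
    [[0,0,0],[-0.009,0.018,0],1],
    [[0,0,0],[-0.014,0.026,0],1],
    [[0,0,0],[-0.014,0.026,0],1],
  ],
)

```text
time: 17.32
tool_pos: [0.5409, 0.2462, 0.0838]
tcp_rot: [1.614, 2.69, -0.025]
wrist_force: [4.2, -24.1, 6.8]
width: 0.247
```

```bash
python3 - <<'E'
from h import *
delta(F(-.0017,-.0976,.082),0); flat(.096,.018)
E
```

```text
turn [ 0.01  -0.003 -0.001] shift [ 0.014 -0.021 -0.018] | fix [ -1.9 -95.1  83.8] w 0.247 F [  4.2 -24.1   6.8] t 17.325
wrist 3639 slope [ 0.001 -0.   ] z 0.0967 ext [[-0.0153, -0.0406], [-0.0013, -0.0258], [0.0131, -0.0105]] yaw -1.01
top 246 slope [-0.01 -0.  ] z 0.0957 ext [[-0.0157, -0.039], [-0.0006, 0.0468], [0.0146, 0.0777]] yaw 0.011
```

move_arm(
  deltas=[
    [[0,0,0],[0.014,-0.026,0],1],
    [[0,0,0],[0.014,-0.026,0],1],
    [[0,0,0],[0.014,-0.026,0],0],
    [[0,0,0],[0.014,-0.026,0],-1],
    [[0,0,0],[0.014,-0.026,0],-1],
    [[0,0,0],[0.014,-0.026,0],-1],
    [[0,0,0],[0.014,-0.026,0.3],-1],
    [[0,0,0],[0.014,-0.026,0.8],-1],
    [[0,0,0],[0.014,-0.026,1],-1],
    [[0,0,0],[0.014,-0.026,1],-1],
  ],
)

```text
time: 18.68
tool_pos: [0.542, 0.2521, 0.1849]
tcp_rot: [-1.618, -2.692, 0.004]
wrist_force: [-0.6, -0.4, -0.6]
width: 0.998
```

```bash
python3 - <<'E'
from h import *
delta(F(-.0017,-.0976,.082),0); flat(.096,.018)
p,d=read_camera("wrist"); a=p
i=camera_info("wrist"); P=pts(d,i); f=(P-O)@np.column_stack([X,Y,Z])
t=(abs(f[...,2]-.131)<.005)&(abs(f[...,0])<.02)&(abs(f[...,1]+.096)<.03)&(p.max(-1)<80); q=f[t]; print("knob",t.sum(),(q.min(0)+q.max(0))/2)
p,d=read_camera("top"); P=pts(d,camera_info("top")); f=(P-O)@np.column_stack([X,Y,Z])
t=(abs(f[...,2]-.096)<.003)&(abs(f[...,0]-.115)<.03)&(abs(f[...,1])<.1); print("long",np.percentile(f[t],[1,50,99],axis=0).round(4).tolist())
q,_=read_camera("scene"); c=cv2.resize(q[170:300,190:400],(400,248)); a=a.copy(); a=np.hstack([cv2.resize(a,(400,300)),np.vstack([c,np.zeros((52,400,3),np.uint8)])]); cv2.imwrite("pics/f7.png",a[:,:,::-1])
E
```

```text
turn [ 0.001 -0.001  0.   ] shift [ 0.004 -0.081 -1.029] | fix [  1.8 -90.3 184.9] w 0.998 F [-0.6 -0.4 -0.6] t 18.675
wrist 1959 slope [-0.007 -0.001] z 0.0945 ext [[-0.0174, -0.0406], [-0.003, -0.0199], [0.0112, 0.0573]] yaw -0.006
top 224 slope [0.003 0.   ] z 0.0957 ext [[-0.0167, -0.0391], [-0.0016, 0.0474], [0.0147, 0.0777]] yaw 0.001
knob 699 [-0.0013005  -0.09566173  0.12950278]
long [[0.0983, -0.0797, 0.0931], [0.1148, -0.0106, 0.096], [0.1311, 0.0572, 0.0989]]
```

View pics/f7.png

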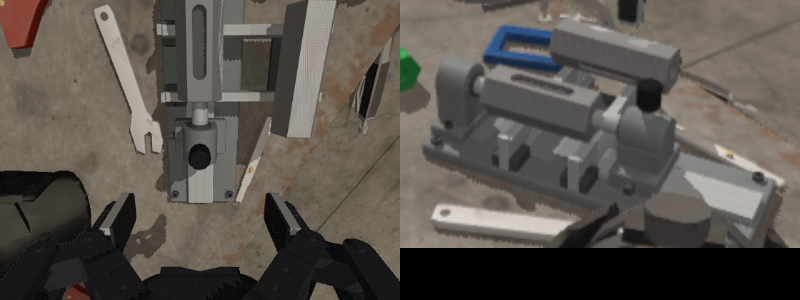

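```bash
python3 -c "
from workcell import order; print(order.finish_job())"
```

```text
the job is handed in; nothing more can be done
None
```

I turned the short blank so its slot is on top, held it between both centres, and handed the job in at about 19 s of the 64 s allowed. No verdict is reported.

**Turning:** The blank in the work place was the short one. I did not roll it on the rests. I gripped it across two opposite flats with the tool tilted 30°, lifted it 50 mm, turned it 60° toward the robot and set it back down.

**Closing up:** I pinched the tailstock knob and slid the tailstock in until it came up hard. The side force rose to about 24 N while the knob barely moved. Then I let go and raised the arm clear.

**Last checks after letting go:**

| Check | Reading |
|---|---|
| Slotted flat | level within about 0.01 rad, top at z ≈ 95–96 mm |
| Blank across the bed | about -1 to -3 mm on my estimated frame; the knob reads -1.3 mm, so it is on the centre line within about 2 mm |
| Blank's +y end | y ≈ 77.7 mm (fully home is 77) |
| Knob | y ≈ -96 mm (fully home works out at about -98) |
| Long blank | same as the first measurement, to within the cameras' error |

- **Tailstock reading:** The joint value can't be read directly. The knob position and the hard stop both point to fully home.
- **First pinch missed:** The jaws shut just above the knob because the fingertips stood about 26 mm higher than the reported tool point. I measured this with the wrist camera, went lower and gripped properly. Nothing was disturbed.

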